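# Index the capping turret and press the last cap home

## Robot

A 6-joint arm with a two-finger parallel gripper is mounted at the origin on the work surface. World frame = base frame: x ahead of the robot, y to its left, z up, the work surface at z = 0. Lengths are in mm, angles in rad, forces in N, time in s.
With the tool pointing down it reaches from about 350 to 875 mm from the base axis. Payload 4.2 kg.
Tool frame: the origin (TCP) lies midway between the tips of the shut fingers; the grasp point (between the pads) lies 19 mm behind it (arm.grip_point_offset is the z of the grasp point in the tool frame, in mm); z points along the fingers, x is the direction in which the jaws open and shut, and the axes are right-handed (so a half turn about z gives the same grasp; the last joint's range is limited). The gripper opens to 85 mm and grips with 20 to 120 N. Pads are 22 mm wide; open, the fingers measure 114 mm over their backs; the gripper's body (76 mm by 85 mm) begins 54 mm behind the grasp point. The pads swing forward as they close: fully open they stand 13 mm farther back than shut.
Start: joints at [-1.066, 0.385, 0.008, 0, -1.194, -0.259], TCP at [152.1, -606.189, 231.312] pointing down, gripper open.
Joint ranges: [-3.14, 3.14], [-1.21, 2.06], [-1.07, 1.41], [-3.16, 2.05], [-2.99, -0.16], [-3.1, 3.1]. Speed limits (rad/s): [2.79, 2.79, 3.14, 3.14, 3.14, 3.14].

## Interface

Orientations are given as a unit quaternion [x, y, z, w].
In Python, from bench import arm gives the robot as it stands.
- The arm moves only by the shell command python3 -m jog 'ROWS'. ROWS is JSON, a list of rows, each an object of numbers: "hand": the finger opening in mm, from 0 to 85.4; "dx", "dy", "dz": the shift along the tool's x, y, z in mm; "rx", "ry", "rz": the turn, a rotation vector about the tool's x, y, z in rad. A call has 1 to 5 rows; each row shifts and turns the commanded pose from where the row before left it, along the tool's axes as they then stand; what a row does not reach is not made up. A row lasts 1/12 s, in which the tool goes at most 41.7 mm and 7.16 degrees, less where a joint would pass 70% of its speed; a pose out of reach is approached as far as the arm can. A call with a gripper value outside its range is refused whole. The fingers move at their own pace and stop on an object; the grip force is fixed at half the most. Time passes only in rows, so rows that do not move let the fingers close. It gives the time, the measured TCP pose, the force and the opening at its end, in the units of the state.
- arm.read_state(): the state, without advancing time (a new reading comes with each control period).
- arm.get_image(name): name is "scene" or "side" or "wrist"; returns a dict with "img" (480x640x3 uint8, red, green, blue), "depth" (480x640 float32, mm along the optical axis (not along the pixel's ray), 0 where there is no reading), "intrinsics" (3x3 intrinsics, pixels), "R" (3x3) and "t" (3): a world point X has camera coordinates R X + t; the wrist camera has in their place "T_tool_cam" (4x4, takes a point from camera to tool coordinates, whose origin is the TCP and whose axes are the tool frame's). Camera axes: x right, y down, z forward; pixel columns grow to the right and rows downward; lengths in mm; the calibration is good to about 2 mm. A picture is of the moment at which its call begins: read the wrist's pose just before it.
- arm.job_done(): hands the job in, once; it reports no verdict.
The state is a dict: "clock": time; "joints": joint angles; "joint_vel": joint speeds; "joint_efforts": joint torques, N m; "position": TCP position; "ee_rot": TCP orientation; "contact_force": force on the tool from outside, world axes, zero at the start; "wrist_torque": the same for the moment, N m; "gripper_width": finger opening in mm.
Only numpy, scipy, OpenCV 4.12 (cv2) and the standard library are available. Lean on these libraries where they do the work, as an engineer would, in place of code of your own. Each camera call takes 0.05 s, during which the arm holds its last target.

## Task

One of the six shaker jars on the capping turret still has its cap standing proud. Count how many clicks that jar is from the press ram (four clicks from each jar to the next) and turn the turret clockwise (seen from above) by its upright pegs, click by click, until that jar has clicked in under the ram, without running past it. Then press the ram's knob down until the cap is fully home and hold it there for about a second with some 20 N (under 15 N its seal does not set, over 25 N the glass cracks), and let the ram spring back up; lower the ram on no other jar, push that cap down in no other way, and leave everything else on the bench where it stands.

Things in the scene. Friction and masses are not known exactly. Their poses are not given: they have to be found in the camera images.
- station: Capping station: aluminium plate 300 x 300 x 12 mm fixed to the bench; origin at the centre of its underside, on the turret's axis, z up. Its +x points from the axis to the ram and the press column (28 mm thick, at x = 168 mm, 235 mm high; press arm 38 mm wide, at heights 186 to 224 mm, from x = 76 mm out). 'Station angles' are counterclockwise from this +x.
- axis (a point): Point on the turret's vertical axis, 165 mm above the bench, fixed to the station. The white round deck of the turret, with 24 knobs on its rim, is 240 mm in diameter; six glass jars (50 mm wide, tapering) are held on it on a circle of radius 95 mm, 60 degrees apart; all cap tops are at most 120 mm above the bench, one cap standing 5 to 7 mm higher than the rest.
- turret (a joint): Turret angle, rad, growing clockwise seen from above. Clicks (spring roller on the rim) at multiples of 0.2618 (15 degrees, four to each jar spacing); it starts in some click from 1.571 to 3.403, and the proud-capped jar is under the ram in the click at 4.189: three to ten clicks on. Stops at -0.4 and 5.65. Each click resists for half its pitch (some 6 to 11 N at a peg), then snaps on by itself.
- star_handle: Black hub (52 mm wide, top at 154 mm) on the turret, with six spokes and upright round pegs, 10 mm thick, on a circle of radius 60 mm at station angles 30 + 60 k degrees minus the turret angle; pegs are free from 156 to 190 mm above the bench. Push a peg sideways with a finger let down between two. More than 60 N in all bends them. Origin on the axis at 144 mm.
- loose_cap (a joint): How far the proud cap has been pushed down onto its neck, m: 0 to 0.0015 at the start, 0.007 fully home (hard stop). A push fit: it moves under about 7 N and stays where it is left. It must not be pushed down before it is under the ram.
- cap_top (a point): Centre of the top face of the proud cap (aluminium, 33 mm in diameter, 14 mm high); 119.5 mm above the bench at first, 112.5 mm when home. The other five caps are home. It is on the turret at radius 95 mm, at station-frame angle 240 degrees minus the turret angle.
- ram (a joint): How far the press ram is lowered, m: 0 at rest, up to 0.030. Spring return, 2 to 4 N. Its 24 mm rubber foot meets the proud cap after 12 to 13.5 mm; sliding the cap then takes about 10 N at the knob, until it is home at about 19 mm; from there on the resistance is hard and the force rises steeply with every further half millimetre.
- ram_top (a point): Centre of the top face of the ram's black knob, a vertical disc of 40 mm diameter and 14 mm height, 95 mm from the turret axis; the face is 256 mm above the bench with the ram at rest. Push it straight down.
- ram_knob: The ram's knob itself; origin at the centre of its underside, 242 mm above the bench at rest.
- jar_a: Bystander: open glass jar, 50 mm diameter, 68 mm high, on the far left corner of the station's plate; origin under its centre.
- cap_a: Bystander: loose aluminium cap, 33 mm diameter, 14 mm high, on the near right corner of the station's plate; origin under its centre.
- jar_b: Bystander: capped glass jar, 50 mm diameter, 73 mm high, on the bench; origin under its centre.
- jar_c: Bystander: open glass jar, 50 mm diameter, 68 mm high, on the bench; origin under its centre.
- tape_roll: Bystander: roll of clear tape, 100 mm diameter, 48 mm high, on the bench; origin under its centre.
- marker: Bystander: black marker, 16 mm thick, 120 mm long, lying on the bench.
- scraper: Bystander: spatula lying on the bench.

How it is judged:
By the outcome, as a careful person would: the job done as asked, in the order asked, and still so for the second after the job is handed in, with the robot touching nothing.
It also fails if it takes over 72 s, if anything falls off the work surface, if the arm or the gripper's body presses on something with over 40 N, if the wrist force passes 120 N, or if a joint passes its speed limit or range.

## Working session

There is one attempt and no reset: what is moved stays moved. The work goes in short steps, Python scripts to look and compute and a shell command to move; the robot and the scene stay as the last step left them, time stands still between calls to the robot, and variables do not carry over. Pictures are saved under pics/ and viewed, and the job is handed in when it is done.

```bash
mkdir -p pics; ls; cat > h.py <<'E'
import numpy as np, cv2, json
from bench import arm
def snap(name,fn):
    s=arm.read_state(); d=arm.get_image(name)
    cv2.imwrite('pics/'+fn+'.png',d['img'][:,:,::-1])
    np.savez('pics/'+fn+'.npz',**{k:np.array(v) for k,v in d.items()},pos=s['position'],rot=s['ee_rot'])
    return d,s
def cloud(d):
    K=np.array(d['intrinsics']);z=np.array(d['depth']).astype(float)
    v,u=np.mgrid[:z.shape[0],:z.shape[1]]
    c=np.stack([(u-K[0,2])*z/K[0,0],(v-K[1,2])*z/K[1,1],z],-1)
    return (c-np.array(d['t']))@np.array(d['R'])
def proj(d,X):
    K=np.array(d['intrinsics']);c=np.array(d['R'])@np.array(X)+np.array(d['t']);p=K@c;return p[:2]/p[2]
E
python3 - <<'E'
from h import *
for n in ['scene','side','wrist']: d,s=snap(n,n+'0')
print(s)
for n in ['scene','side']:
    d=np.load(f'pics/{n}0.npz');print(n,-d['R'].T@d['t'],d['R'][2],d['intrinsics'][0,0])
E
```

```text
pics
{'clock': 0.1, 'joints': array([-1.06642500e+00,  3.85487969e-01,  6.74870076e-03, -4.33057335e-04,
       -1.19398334e+00, -2.58593049e-01]), 'joint_vel': array([ 1.06759347e-03, -1.02819412e-03,  2.04219109e-03, -7.79579765e-05,
       -6.99707630e-04,  8.86231191e-06]), 'joint_efforts': array([-4.53822213e-04, -3.93319380e+01,  1.88929707e+01,  4.19798836e+00,
       -2.60386943e-03,  2.65703470e-06]), 'position': array([ 151.95427511, -605.70817961,  230.32083872]), 'ee_rot': array([ 6.15159704e-01,  7.88401909e-01,  5.63600734e-04, -8.06536069e-04]), 'contact_force': array([ 0.94176713,  0.4501981 , -0.7990202 ]), 'wrist_torque': array([ 0.00460926, -0.06088407,  0.00016209]), 'gripper_width': 85.3405032906077}
scene [1133.83628513  587.7168062  1036.11823664] [-0.49831559 -0.50994946 -0.70116555] 570.4638016566157
side [176.93480098 699.53554632 659.88486082] [ 0.37981396 -0.76012477 -0.52721124] 453.650754417006
```

View pics/scene0.png

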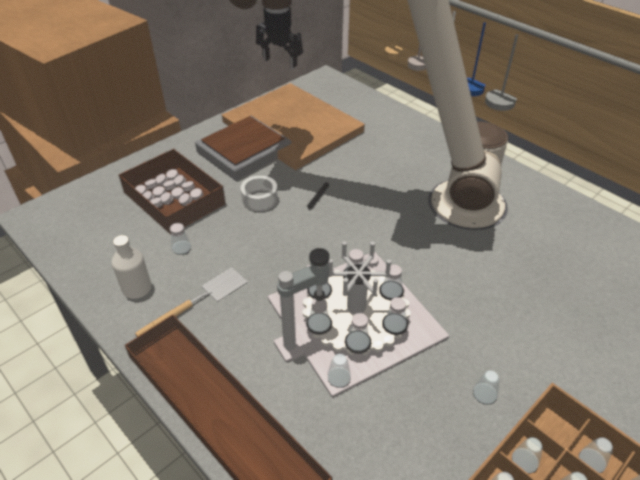

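View pics/side0.png

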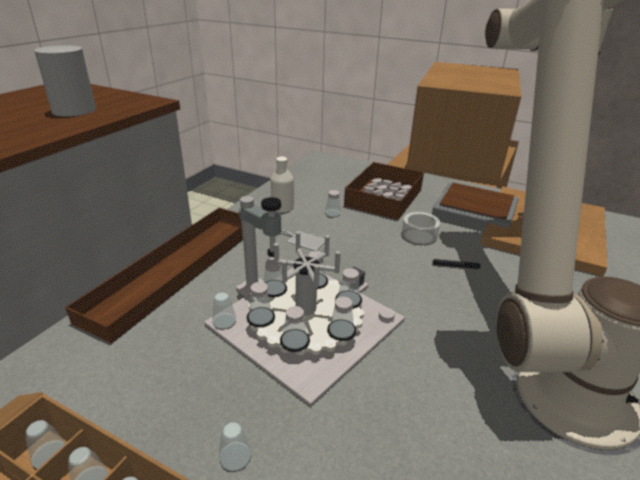

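View pics/wrist0.png

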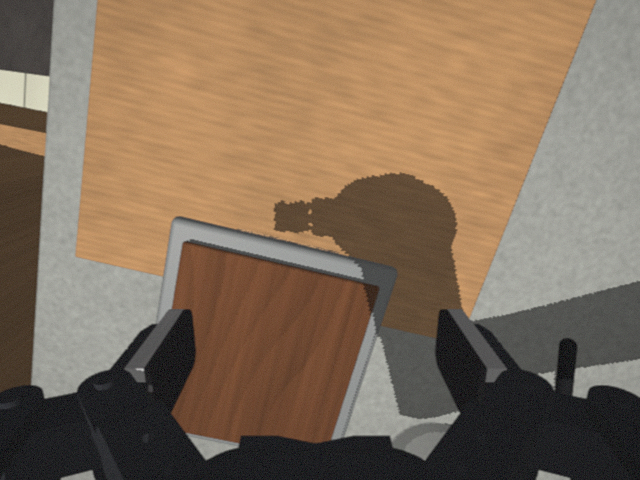

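The scene view shows the station (plate corners near (270,300), (447,335)). The ram knob is at (319,256), the hub at (358,270), and the caps sit around the white deck. In the side view the hub is at (306,262) and the knob at (271,205). Next I'll measure from the depth data.

```bash
python3 - <<'E'
from h import *
P=[]
for n in ['scene','side']:
    d=np.load(f'pics/{n}0.npz');X=cloud(d);
    for nm,px in {'scene':{'knob':(319,256),'hub':(358,270),'bench':(250,330)},'side':{'knob':(271,204),'hub':(306,262),'bench':(480,300)}}[n].items():
        print(n,nm,X[px[1],px[0]].round(1))
    ok=d['depth']>0
    P.append((n,X[ok],d['img'][ok],))
# fine: knob top & plate
for n,X,I in P:
    c=X[(np.hypot(X[:,0]-600,X[:,1]-100)<500)]
    k=c[(c[:,2]>249)&(c[:,2]<262)]
    print(n,'z249-262',len(k),k.mean(0),k.min(0),k.max(0))
    k=c[(c[:,2]>8)&(c[:,2]<17)]; print(n,'plate',len(k),np.median(k,0),k.min(0),k.max(0))
E
```

```text
scene knob [611.   41.4 253.5]
scene hub [516.4  60.6 158.4]
scene bench [711.5 -76.2  -1.3]
side knob [599.3  54.3 257.8]
side hub [518.4  61.5 155.5]
side bench [ 203.3 -195.2    1.4]
scene z249-262 448 [432.94317189  42.52963396 255.28360452] [102.22657712  -4.11776351 249.06612567] [630.49571844  66.27930663 261.945692  ]
scene plate 6921 [589.88158357 151.90396563  12.12210267] [ 136.56272085 -388.75824651    8.00063836] [945.62088273 587.3025892   16.99914133]
side z249-262 541 [312.97589888  51.39956522 255.48327043] [101.55386038  20.90354703 249.02271968] [628.3211271   66.16502799 261.99454409]
side plate 8485 [474.02081456 164.14109661  13.01352042] [ 291.84753319 -394.40657179    8.00206927] [945.52591745 564.42896462  16.99865021]
```

```bash
python3 - <<'E'
import cv2
a=cv2.imread('pics/scene0.png')[225:400,255:460];cv2.imwrite('pics/scene0c.png',cv2.resize(a,None,fx=3.4,fy=3.4,interpolation=cv2.INTER_CUBIC))
a=cv2.imread('pics/side0.png')[190:400,200:410];cv2.imwrite('pics/side0c.png',cv2.resize(a,None,fx=2.8,fy=2.8,interpolation=cv2.INTER_CUBIC))
E
```

```text
(no output)
```

View pics/scene0c.png

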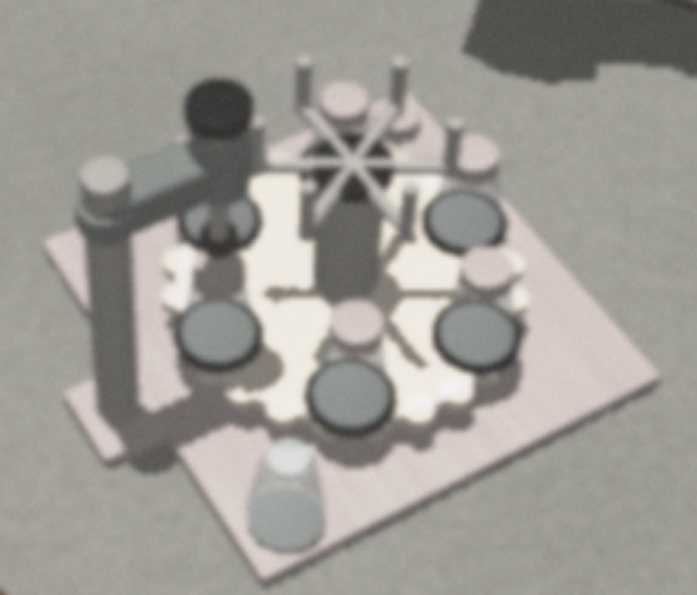

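View pics/side0c.png

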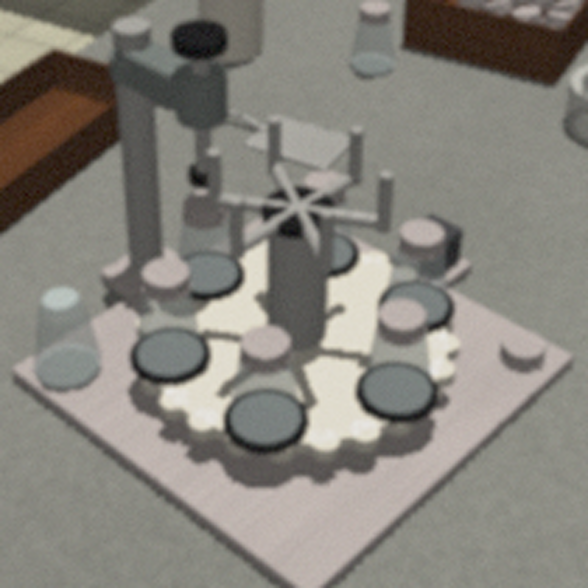

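```bash
python3 - <<'E'
from h import *
from scipy import ndimage
for n in ['scene','side']:
    d=np.load(f'pics/{n}0.npz');X=cloud(d);I=d['img'].astype(int)
    ok=(d['depth']>0)&(abs(X[...,0]-530)<180)&(abs(X[...,1]-80)<180)
    for nm,lo,hi,mn in [('knob',250,262,20),('pegs',168,194,6),('caps',103,125,15)]:
        m=ok&(X[...,2]>lo)&(X[...,2]<hi)
        L,k=ndimage.label(m)
        print(n,nm)
        for i in range(1,k+1):
            q=L==i
            if q.sum()<mn: continue
            p=X[q];v,u=np.nonzero(q)
            print('  n',q.sum(),'px',u.mean().round(),v.mean().round(),'c',p.mean(0).round(1),'mid',((p.max(0)+p.min(0))/2).round(1),'z med/p90',np.median(p[:,2]).round(1),np.percentile(p[:,2],90).round(1),'ext',np.ptp(p,0).round())
    m=ok&(abs(X[...,2]-12)<3)
    p=X[m][:,:2].astype(np.float32)
    from scipy.spatial import cKDTree
    print('rect',cv2.minAreaRect(p))
E
```

```text
scene knob
  n 273 px 319.0 256.0 c [611.6  42.3 255.3] mid [610.6  40.6 255.4] z med/p90 255.4 257.8 ext [40. 39. 11.]
scene pegs
  n 47 px 344.0 246.0 c [504.6   7.1 181.5] mid [503.6   5.5 180.3] z med/p90 182.0 190.0 ext [13. 13. 24.]
  n 44 px 372.0 247.0 c [462.   48.6 181.4] mid [461.8  48.4 180.5] z med/p90 181.7 190.3 ext [11. 10. 25.]
  n 41 px 331.0 264.0 c [562.   24.5 181.6] mid [562.2  23.1 181. ] z med/p90 183.0 191.3 ext [ 9. 10. 25.]
  n 49 px 388.0 264.0 c [476.6 106.9 182.1] mid [475.8 106.7 180.3] z med/p90 182.2 191.5 ext [10. 11. 24.]
  n 46 px 345.0 283.0 c [576.9  81.  182.4] mid [575.6  79.2 181.4] z med/p90 182.8 190.3 ext [10. 13. 25.]
  n 50 px 375.0 283.0 c [533.8 123.  181.6] mid [533.1 123.2 180.3] z med/p90 182.1 190.7 ext [10.  9. 25.]
  n 6 px 326.0 282.0 c [607.6  58.  190.2] mid [608.2  57.3 189.6] z med/p90 190.7 192.7 ext [6. 4. 8.]
  n 21 px 320.0 285.0 c [618.5  50.9 183.7] mid [617.5  50.1 179.7] z med/p90 188.1 191.3 ext [17. 20. 23.]
  n 94 px 287.0 299.0 c [687.2  30.9 178.7] mid [683.9  27.3 180.8] z med/p90 177.8 186.2 ext [22. 23. 26.]
s
[... 2159 characters left out ...]
1 109.1] z med/p90 112.2 114.3 ext [34. 33. 12.]
  n 181 px 351.0 274.0 c [448.3  -0.9 111.7] mid [449.7  -3.7 109.2] z med/p90 113.0 114.6 ext [32. 37. 12.]
  n 166 px 305.0 285.0 c [510.4  80.1 113.8] mid [512.9  75.1 114.1] z med/p90 113.8 122.6 ext [38. 23. 22.]
  n 240 px 259.0 289.0 c [579.2 135.9 116.1] mid [582.2 132.2 113.5] z med/p90 118.4 120.3 ext [34. 34. 18.]
  n 229 px 343.0 303.0 c [422.7  90.2 111.7] mid [424.2  87.4 110. ] z med/p90 113.1 114.6 ext [33. 33. 14.]
  n 242 px 295.0 313.0 c [488.5 158.2 111.7] mid [490.3 154.2 109.8] z med/p90 112.9 114.5 ext [32. 36. 13.]
rect ((534.0582275390625, 48.099334716796875), (322.64776611328125, 343.6938781738281), 75.88970184326172)
```

The depth data gives:
- **Axis:** about (517.3, 63.5). Peg radius comes out at 60.
- **Station +x:** about -14.1° in world. The knob is at (609, 40.7), radius 94.7.
- **Proud cap:** at (583, 133), top about 118 to 120 mm, against about 113 for the others. That is station angle about 60°, so θ is about 180° and the jar is **4 clicks** from the ram.

I'll check the wrist camera mount and then move to the robot side of the turret.

```bash
cat >> h.py <<'E'
from scipy.spatial.transform import Rotation as R_
AX=np.array([517.3,63.5]); STA=np.deg2rad(-14.1)
def goto(xyz=None, xang=None):
    """print total tool-frame shift (and rz) to reach world xyz / tool-x heading xang deg"""
    s=arm.read_state(); R=R_.from_quat(s['ee_rot']).as_matrix(); p=np.array(s['position'])
    h=np.rad2deg(np.arctan2(R[1,0],R[0,0]))
    print('clk',s['clock'],'pos',p.round(1),'xhead',h.round(2),'tilt',np.rad2deg(np.arccos(-R[2,2])).round(2),'F',np.round(s['contact_force'],1),'w',round(s['gripper_width'],1))
    if xyz is not None: print('d tool',(R.T@(np.array(xyz)-p)).round(1))
    if xang is not None: print('rz',np.deg2rad((h-xang+180)%360-180).round(4))
def fing(phi,t,r):  # world xy of finger for peg at world angle phi deg; t tangential cw offset, r radial
    a=np.deg2rad(phi); o=np.array([np.cos(a),np.sin(a)]); tt=np.array([np.sin(a),-np.cos(a)])
    return AX+r*o+t*tt
E
python3 - <<'E'
from h import *
d=np.load('pics/wrist0.npz');print(d['T_tool_cam'].round(2))
p=fing(195.9,-26,58);print(p);goto([*p,230],105.9)
E
```

```text
[[   1.      0.      0.     -0.16]
 [  -0.      0.96    0.29  -74.2 ]
 [  -0.     -0.29    0.96 -141.53]
 [   0.      0.      0.      1.  ]]
[468.64194373  22.60509127]
clk 0.15 pos [ 152.  -605.8  230.5] xhead 104.07 tilt 0.1 F [ 0.4 -0.5 -1. ] w 85.7
d tool [532.5 460.    1.3]
rz -0.0319
```

```bash
python3 -m jog '[{"hand":0,"dx":8,"dy":7},{"hand":0,"dx":18,"dy":15.5},{"hand":0,"dx":26,"dy":22.5},{"hand":0,"dx":28,"dy":24.2},{"hand":0,"dx":28,"dy":24.2}]'
python3 -m jog '[{"hand":0,"dx":28,"dy":24.2},{"hand":0,"dx":28,"dy":24.2},{"hand":0,"dx":28,"dy":24.2},{"hand":0,"dx":28,"dy":24.2},{"hand":0,"dx":28,"dy":24.2}]'
python3 -m jog '[{"hand":0,"dx":28,"dy":24.2},{"hand":0,"dx":28,"dy":24.2},{"hand":0,"dx":28,"dy":24.2},{"hand":0,"dx":28,"dy":24.2},{"hand":0,"dx":28,"dy":24.2}]'
python3 -m jog '[{"hand":0,"dx":28,"dy":24.2},{"hand":0,"dx":24,"dy":20},{"hand":0,"dx":16,"dy":14},{"hand":0,"dx":8,"dy":7},{"hand":0}]'
python3 - <<'E'
from h import *
p=fing(195.9,-26,58);goto([*p,230],105.9)
E
```

```text
clk 0.15 pos [ 152.  -605.8  230.5] xhead 104.07 tilt 0.1 F [ 0.4 -0.5 -1. ] w 85.7
d tool [532.5 460.    1.3]
rz -0.0319$[0]: bad value
$[0]: bad value
$[0]: bad value
$[0]: bad value
```

```bash
python3 -m jog --help; python3 -m jog '[{"hand":0.0,"dx":8.0,"dy":7.0,"dz":0.0,"rx":0.0,"ry":0.0,"rz":0.0}]'
```

```text
clock: 0.23
position: [156.5, -597.2, 230.4]
ee_rot: [0.616, 0.788, 0.0, -0.0]
contact_force: [0.5, 0.6, 1.0]
gripper_width: 75.3invalid input: not JSON, or not a number
```

```bash
python3 -m jog '[{"hand":0,"dx":18,"dy":15.5,"dz":0,"rx":0,"ry":0,"rz":0},{"hand":0,"dx":26,"dy":22.5,"dz":0,"rx":0,"ry":0,"rz":0},{"hand":0,"dx":28,"dy":24.2,"dz":0,"rx":0,"ry":0,"rz":0},{"hand":0,"dx":28,"dy":24.2,"dz":0,"rx":0,"ry":0,"rz":0},{"hand":0,"dx":28,"dy":24.2,"dz":0,"rx":0,"ry":0,"rz":0}]'
python3 -m jog '[{"hand":0,"dx":28,"dy":24.2,"dz":0,"rx":0,"ry":0,"rz":0},{"hand":0,"dx":28,"dy":24.2,"dz":0,"rx":0,"ry":0,"rz":0},{"hand":0,"dx":28,"dy":24.2,"dz":0,"rx":0,"ry":0,"rz":0},{"hand":0,"dx":28,"dy":24.2,"dz":0,"rx":0,"ry":0,"rz":0},{"hand":0,"dx":28,"dy":24.2,"dz":0,"rx":0,"ry":0,"rz":0}]'
```

```text
clock: 0.65
position: [233.3, -443.4, 231.0]
ee_rot: [0.615, 0.788, 0.0, -0.0]
contact_force: [2.1, -0.4, 0.0]
gripper_width: 12.0
clock: 1.07
position: [316.3, -278.2, 231.4]
ee_rot: [0.615, 0.788, 0.0, 0.0]
contact_force: [1.0, -0.6, -0.8]
gripper_width: 0.1
```

```bash
python3 -m jog '[{"hand":0,"dx":28,"dy":24.2,"dz":0,"rx":0,"ry":0,"rz":0},{"hand":0,"dx":28,"dy":24.2,"dz":0,"rx":0,"ry":0,"rz":0},{"hand":0,"dx":28,"dy":24.2,"dz":0,"rx":0,"ry":0,"rz":0},{"hand":0,"dx":28,"dy":24.2,"dz":0,"rx":0,"ry":0,"rz":0},{"hand":0,"dx":28,"dy":24.2,"dz":0,"rx":0,"ry":0,"rz":0}]'
python3 -m jog '[{"hand":0,"dx":28,"dy":24.2,"dz":0,"rx":0,"ry":0,"rz":0},{"hand":0,"dx":24,"dy":21,"dz":0,"rx":0,"ry":0,"rz":0},{"hand":0,"dx":16,"dy":14,"dz":0,"rx":0,"ry":0,"rz":-0.016},{"hand":0,"dx":8,"dy":7,"dz":0,"rx":0,"ry":0,"rz":-0.016},{"hand":0,"dx":0,"dy":0,"dz":0,"rx":0,"ry":0,"rz":0}]'
python3 - <<'E'
from h import *
p=fing(195.9,-26,58);goto([*p,230],105.9)
snap('wrist','wrist1');snap('side','side1')
E
```

```text
clock: 1.48
position: [399.4, -113.0, 231.5]
ee_rot: [0.615, 0.789, 0.0, 0.0]
contact_force: [1.1, -0.4, -0.2]
gripper_width: 0.4
clock: 1.9
position: [445.6, -23.5, 231.1]
ee_rot: [0.601, 0.799, 0.0, -0.0]
contact_force: [-0.6, -0.1, -0.2]
gripper_width: -0.2
clk 1.9 pos [445.6 -23.5 231.1] xhead 106.12 tilt 0.01 F [-0.6 -0.1 -0.2] w -0.2
d tool [37.9 35.   1.1]
rz 0.0038
```

View pics/wrist1.png

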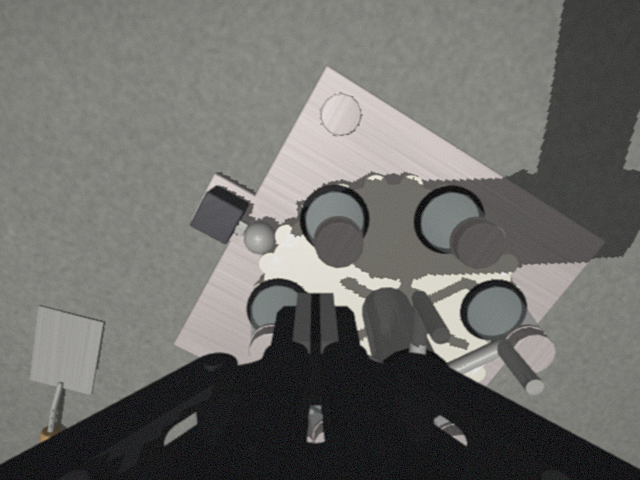

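```bash
python3 -m jog '[{"hand":0,"dx":13,"dy":12,"dz":0,"rx":0,"ry":0,"rz":0},{"hand":0,"dx":13,"dy":12,"dz":0,"rx":0,"ry":0,"rz":0},{"hand":0,"dx":12,"dy":11,"dz":0,"rx":0,"ry":0,"rz":0},{"hand":0,"dx":0,"dy":0,"dz":10,"rx":0,"ry":0,"rz":0},{"hand":0,"dx":0,"dy":0,"dz":10,"rx":0,"ry":0,"rz":0}]'
python3 - <<'E'
from h import *
p=fing(195.9,-26,58);goto([*p,163],105.9)
snap('wrist','wrist2');snap('side','side2')
E
```

```text
clock: 2.42
position: [468.9, 21.0, 211.5]
ee_rot: [0.603, 0.798, 0.001, 0.0]
contact_force: [-0.0, -0.6, -0.3]
gripper_width: -0.1
clk 2.4167 pos [468.9  21.  211.5] xhead 105.89 tilt 0.08 F [-0.  -0.6 -0.3] w -0.1
d tool [ 1.6  0.2 48.5]
rz -0.0001
```

View pics/wrist2.png

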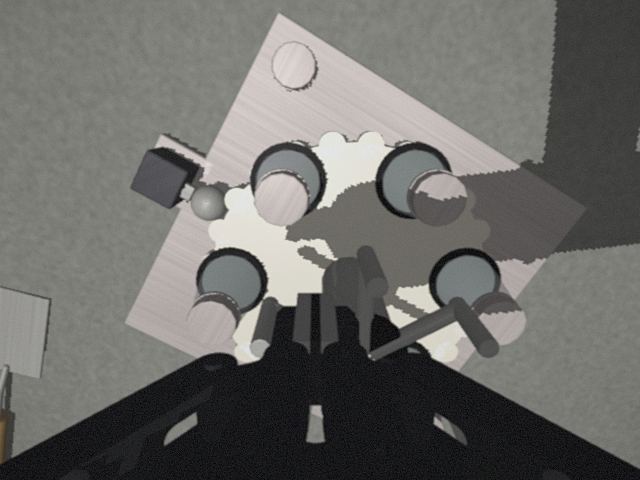

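View pics/side2.png

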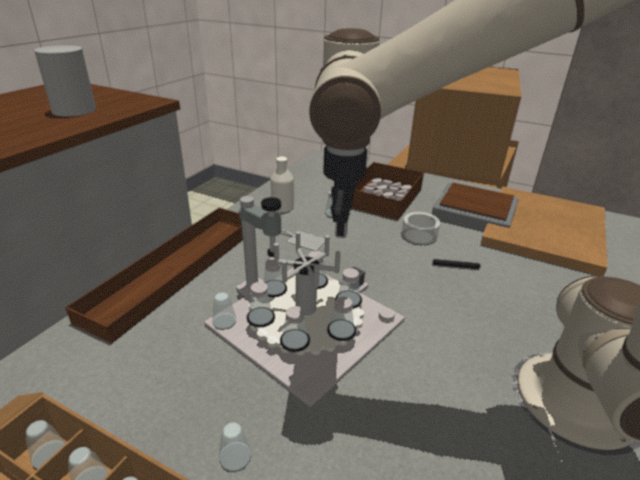

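The fingers are over the gap, with peg B at left (262,325) and peg A at right (372,270). I'll lower them now.

```bash
python3 -m jog '[{"hand":0,"dx":1,"dy":0,"dz":10,"rx":0,"ry":0,"rz":0},{"hand":0,"dx":0,"dy":0,"dz":8,"rx":0,"ry":0,"rz":0},{"hand":0,"dx":0,"dy":0,"dz":6,"rx":0,"ry":0,"rz":0},{"hand":0,"dx":0,"dy":0,"dz":4,"rx":0,"ry":0,"rz":0},{"hand":0,"dx":0,"dy":0,"dz":0,"rx":0,"ry":0,"rz":0}]'
python3 - <<'E'
from h import *
p=fing(195.9,-26,58);goto([*p,163],105.9)
snap('wrist','wrist3');snap('side','side3')
import cv2
a=cv2.imread('pics/side3.png')[160:340,220:400];cv2.imwrite('pics/side3c.png',cv2.resize(a,None,fx=3.2,fy=3.2,interpolation=cv2.INTER_CUBIC))
E
```

```text
clock: 2.93
position: [467.7, 21.4, 182.5]
ee_rot: [0.603, 0.798, -0.001, -0.001]
contact_force: [-0.1, -0.3, 0.1]
gripper_width: 0.2
clk 2.9333 pos [467.7  21.4 182.5] xhead 105.89 tilt 0.1 F [-0.1 -0.3  0.1] w 0.2
d tool [ 0.9  1.3 19.5]
rz -0.0002
```

View pics/side3c.png

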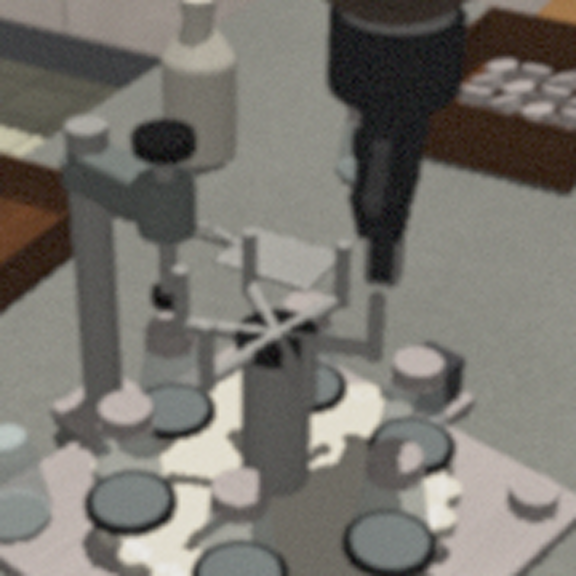

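View pics/wrist3.png

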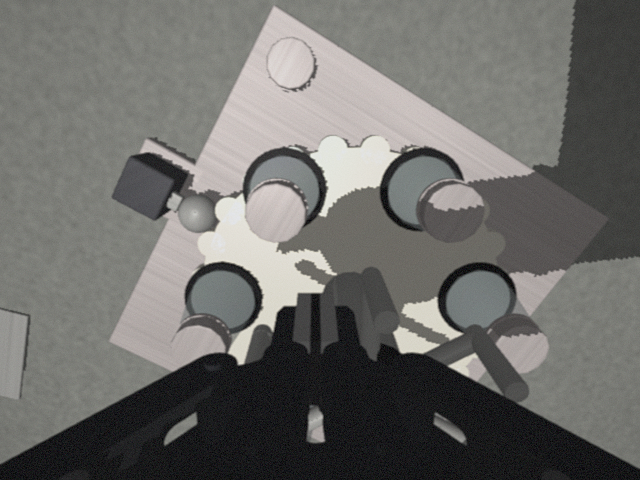

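The tip is 8 mm below the peg tops with no contact force, so it is clear on both sides. I'll go down to about 164 and then along to contact.

```bash
python3 -m jog '[{"hand":0,"dx":0,"dy":0,"dz":6,"rx":0,"ry":0,"rz":0},{"hand":0,"dx":0,"dy":0,"dz":6,"rx":0,"ry":0,"rz":0},{"hand":0,"dx":0,"dy":0,"dz":5,"rx":0,"ry":0,"rz":0},{"hand":0,"dx":3,"dy":0,"dz":0,"rx":0,"ry":0,"rz":0},{"hand":0,"dx":0,"dy":0,"dz":0,"rx":0,"ry":0,"rz":0}]'
python3 -m jog '[{"hand":0,"dx":2,"dy":0,"dz":0,"rx":0,"ry":0,"rz":0},{"hand":0,"dx":1,"dy":0,"dz":0,"rx":0,"ry":0,"rz":0}]'
python3 -m jog '[{"hand":0,"dx":1,"dy":0,"dz":0,"rx":0,"ry":0,"rz":0},{"hand":0,"dx":1,"dy":0,"dz":0,"rx":0,"ry":0,"rz":0}]'
cat > w.py <<'E'
from h import *
s=arm.read_state();R=R_.from_quat(s['ee_rot']).as_matrix();p=np.array(s['position'])
h=np.rad2deg(np.arctan2(R[1,0],R[0,0]))
v=R.T[:2,:2]@(p[:2]-AX)   # tool-frame pos relative to axis
print('clk %.2f head %.2f turned %.2f  t %.1f r %.1f z %.1f'%(s['clock'],h,105.9-h,v[0],-v[1],p[2]),'Ftool',(R.T@s['contact_force']).round(1))
E
python3 w.py
```

```text
clock: 3.45
position: [467.1, 24.9, 165.8]
ee_rot: [0.602, 0.798, -0.0, -0.0]
contact_force: [-0.1, 0.2, 0.8]
gripper_width: -0.5
clock: 3.62
position: [466.7, 27.9, 166.5]
ee_rot: [0.602, 0.798, 0.0, 0.0]
contact_force: [0.2, 0.2, -0.3]
gripper_width: -0.1
clock: 3.78
position: [466.3, 29.1, 166.6]
ee_rot: [0.602, 0.798, -0.0, 0.001]
contact_force: [3.2, -5.8, -0.4]
gripper_width: 0.3
clk 3.78 head 105.95 turned -0.05  t -19.0 r 58.5 z 166.6 Ftool [-6.4  1.5  0.5]
```

Contact with peg A is at t ≈ -19, as expected. Now I'll push along the arc, 2° per row, for the first click.

```bash
python3 -m jog '[{"hand":0,"dx":2.05,"dy":-0.63,"dz":0,"rx":0,"ry":0,"rz":0.0349},{"hand":0,"dx":2.05,"dy":-0.63,"dz":0,"rx":0,"ry":0,"rz":0.0349}]'; python3 w.py
python3 -m jog '[{"hand":0,"dx":2.05,"dy":-0.63,"dz":0,"rx":0,"ry":0,"rz":0.0349},{"hand":0,"dx":0,"dy":0,"dz":0,"rx":0,"ry":0,"rz":0}]'; python3 w.py
python3 -m jog '[{"hand":0,"dx":1.03,"dy":-0.32,"dz":0,"rx":0,"ry":0,"rz":0.01745},{"hand":0,"dx":0,"dy":0,"dz":0,"rx":0,"ry":0,"rz":0}]'; python3 w.py
```

```text
clock: 3.95
position: [464.2, 32.0, 166.6]
ee_rot: [0.63, 0.776, -0.001, 0.001]
contact_force: [3.3, -5.3, -0.4]
gripper_width: 0.4
clk 3.95 head 101.84 turned 4.06  t -19.9 r 58.4 z 166.6 Ftool [-5.8  2.1  0.4]
clock: 4.12
position: [462.7, 35.0, 166.5]
ee_rot: [0.644, 0.765, 0.0, 0.0]
contact_force: [-0.2, -0.2, 0.6]
gripper_width: -0.1
clk 4.12 head 99.88 turned 6.02  t -18.7 r 58.7 z 166.5 Ftool [-0.2 -0.2 -0.6]
clock: 4.28
position: [462.1, 36.2, 166.4]
ee_rot: [0.65, 0.76, 0.0, -0.0]
contact_force: [-0.3, 0.3, -0.4]
gripper_width: -0.1
clk 4.28 head 98.90 turned 7.00  t -18.4 r 58.8 z 166.4 Ftool [ 0.3 -0.3  0.4]
```

```bash
cat > ang.py <<'E'
import sys
from h import *
from scipy import ndimage
# peg/cap angles from the fixed cameras
tag=sys.argv[1]
for n in ['scene','side']:
    d,s=snap(n,n+tag);X=cloud(d);I=d['img'].astype(int)
    off=np.array({'scene':[1.4,.8],'side':[-1.3,.5]}[n])
    rel=X[...,:2]-(AX+off)
    r=np.hypot(rel[...,0],rel[...,1]); a=np.rad2deg(np.arctan2(rel[...,1],rel[...,0]))+14.1
    ok=(d['depth']>0)
    m=ok&(X[...,2]>168)&(X[...,2]<194)&(r>50)&(r<70)&(I.sum(-1)>220)
    L,k=ndimage.label(m); out=[]
    for i in range(1,k+1):
        q=L==i
        if q.sum()>=12: out.append((round(float(np.mean(a[q]))%360,1),int(q.sum()),round(float(r[q].mean()),1)))
    print(n,'pegs(station deg)',sorted(out))
    m=ok&(X[...,2]>100)&(X[...,2]<124)&(r>75)&(r<115); L,k=ndimage.label(m); out=[]
    for i in range(1,k+1):
        q=L==i
        if q.sum()>=60:
            p=X[q]; c=(p.max(0)+p.min(0))/2-np.array([*(AX+off),0])
            out.append((round(float(np.rad2deg(np.arctan2(c[1],c[0]))+14.1)%360,1),int(q.sum()),'z80',round(float(np.percentile(p[:,2],80)),1)))
    print(n,'caps',sorted(out))
E
python3 ang.py c1
```

```text
scene pegs(station deg) [(21.9, 47, 60.6), (81.0, 50, 60.8), (140.3, 46, 60.1), (213.3, 116, 57.3), (261.3, 47, 59.2), (322.2, 35, 59.2)]
scene caps [(51.2, 242, 'z80', 119.5), (111.3, 216, 'z80', 113.2), (171.3, 188, 'z80', 113.3), (231.7, 169, 'z80', 113.3), (351.9, 133, 'z80', 112.8)]
side pegs(station deg) [(22.2, 62, 59.2), (82.1, 63, 60.7), (139.7, 60, 61.5), (199.1, 53, 60.0), (213.8, 20, 68.4), (260.3, 12, 57.4), (320.6, 48, 58.3)]
side caps [(50.9, 254, 'z80', 119.7), (110.7, 268, 'z80', 113.9), (170.7, 258, 'z80', 114.1), (230.9, 210, 'z80', 114.0), (356.1, 66, 'z80', 113.7)]
```

```bash
python3 -m jog '[{"hand":0,"dx":0,"dy":0,"dz":0,"rx":0,"ry":0,"rz":0},{"hand":0,"dx":0,"dy":0,"dz":0,"rx":0,"ry":0,"rz":0}]'; python3 w.py;python3 ang.py c1b
```

```text
clock: 4.55
position: [462.2, 36.1, 166.3]
ee_rot: [0.65, 0.76, 0.0, -0.0]
contact_force: [0.9, -1.1, -1.1]
gripper_width: 0.0
clk 4.55 head 98.93 turned 6.97  t -18.5 r 58.7 z 166.3 Ftool [-1.2  0.7  1.1]
scene pegs(station deg) [(6.4, 44, 59.2), (15.8, 49, 60.6), (74.9, 50, 60.7), (134.5, 48, 60.3), (221.2, 73, 56.7), (255.3, 44, 59.0), (315.9, 43, 58.9)]
scene caps [(44.7, 239, 'z80', 119.7), (105.0, 219, 'z80', 113.4), (164.7, 186, 'z80', 113.7), (225.4, 156, 'z80', 113.7), (345.5, 113, 'z80', 113.0)]
side pegs(station deg) [(15.8, 62, 58.8), (76.5, 63, 61.0), (131.4, 58, 60.4), (134.6, 57, 62.0), (213.5, 18, 68.4), (315.0, 47, 58.0)]
side caps [(45.4, 253, 'z80', 119.8), (105.0, 267, 'z80', 114.1), (165.0, 259, 'z80', 113.9), (224.6, 213, 'z80', 114.0), (283.1, 66, 'z80', 111.3)]
```

The turret clicked in at 15° and the proud cap is at 45°. Second click: bring the finger to about 22°, then wait.

```bash
python3 -m jog '[{"hand":0,"dx":2.05,"dy":-0.63,"dz":0,"rx":0,"ry":0,"rz":0.0349},{"hand":0,"dx":2.05,"dy":-0.63,"dz":0,"rx":0,"ry":0,"rz":0.0349},{"hand":0,"dx":2.05,"dy":-0.63,"dz":0,"rx":0,"ry":0,"rz":0.0349},{"hand":0,"dx":2.05,"dy":-0.63,"dz":0,"rx":0,"ry":0,"rz":0.0349},{"hand":0,"dx":2.05,"dy":-0.63,"dz":0,"rx":0,"ry":0,"rz":0.0349}]'; python3 w.py
python3 -m jog '[{"hand":0,"dx":2.05,"dy":-0.63,"dz":0,"rx":0,"ry":0,"rz":0.0349},{"hand":0,"dx":2.05,"dy":-0.63,"dz":0,"rx":0,"ry":0,"rz":0.0349},{"hand":0,"dx":0,"dy":0,"dz":0,"rx":0,"ry":0,"rz":0}]'; python3 w.py
python3 -m jog '[{"hand":0,"dx":1.03,"dy":-0.32,"dz":0,"rx":0,"ry":0,"rz":0.01745},{"hand":0,"dx":0,"dy":0,"dz":0,"rx":0,"ry":0,"rz":0},{"hand":0,"dx":0,"dy":0,"dz":0,"rx":0,"ry":0,"rz":0},{"hand":0,"dx":0,"dy":0,"dz":0,"rx":0,"ry":0,"rz":0}]'; python3 w.py; python3 ang.py c2
```

```text
clock: 5.07
position: [458.2, 44.6, 166.4]
ee_rot: [0.714, 0.7, -0.001, 0.001]
contact_force: [3.2, -8.1, -0.9]
gripper_width: 0.2
clk 5.07 head 88.86 turned 17.04  t -20.1 r 58.7 z 166.4 Ftool [-8.1  3.4  0.9]
clock: 5.32
position: [457.1, 49.8, 166.3]
ee_rot: [0.738, 0.675, -0.0, 0.0]
contact_force: [1.3, -2.1, -0.3]
gripper_width: 0.3
clk 5.32 head 84.88 turned 21.02  t -19.0 r 58.8 z 166.3 Ftool [-2.   1.4  0.3]
clock: 5.65
position: [456.8, 51.4, 166.3]
ee_rot: [0.743, 0.669, 0.0, -0.0]
contact_force: [1.0, 0.5, -0.0]
gripper_width: 0.0
clk 5.65 head 83.95 turned 21.95  t -18.4 r 58.8 z 166.3 Ftool [0.6 0.9 0. ]
scene pegs(station deg) [(6.4, 45, 60.1), (6.9, 106, 57.4), (64.9, 50, 60.7), (124.2, 47, 60.3), (245.5, 42, 59.1), (305.6, 43, 59.3)]
scene caps [(35.3, 234, 'z80', 119.9), (96.0, 215, 'z80', 113.3), (155.3, 193, 'z80', 113.5), (216.4, 121, 'z80', 113.8), (335.5, 93, 'z80', 113.6)]
side pegs(station deg) [(5.0, 59, 58.6), (65.6, 64, 60.2), (124.3, 73, 61.7), (182.1, 55, 60.7), (198.7, 20, 68.4), (303.8, 56, 58.3)]
side caps [(33.6, 235, 'z80', 119.6), (94.0, 266, 'z80', 113.9), (153.8, 269, 'z80', 113.8), (214.0, 227, 'z80', 114.0)]
```

The second click is snapping on (cap at 34° and moving). Now the third.

```bash
python3 -m jog '[{"hand":0,"dx":0,"dy":0,"dz":0,"rx":0,"ry":0,"rz":0},{"hand":0,"dx":0,"dy":0,"dz":0,"rx":0,"ry":0,"rz":0},{"hand":0,"dx":0,"dy":0,"dz":0,"rx":0,"ry":0,"rz":0}]'; python3 ang.py c2b
python3 -m jog '[{"hand":0,"dx":2.05,"dy":-0.63,"dz":0,"rx":0,"ry":0,"rz":0.0349},{"hand":0,"dx":2.05,"dy":-0.63,"dz":0,"rx":0,"ry":0,"rz":0.0349},{"hand":0,"dx":2.05,"dy":-0.63,"dz":0,"rx":0,"ry":0,"rz":0.0349},{"hand":0,"dx":2.05,"dy":-0.63,"dz":0,"rx":0,"ry":0,"rz":0.0349},{"hand":0,"dx":2.05,"dy":-0.63,"dz":0,"rx":0,"ry":0,"rz":0.0349}]'; python3 w.py
python3 -m jog '[{"hand":0,"dx":2.05,"dy":-0.63,"dz":0,"rx":0,"ry":0,"rz":0.0349},{"hand":0,"dx":2.05,"dy":-0.63,"dz":0,"rx":0,"ry":0,"rz":0.0349},{"hand":0,"dx":0,"dy":0,"dz":0,"rx":0,"ry":0,"rz":0}]'; python3 w.py
```

```text
clock: 6.0
position: [456.8, 51.1, 166.3]
ee_rot: [0.744, 0.669, -0.0, -0.0]
contact_force: [-0.4, 0.6, -0.6]
gripper_width: 0.1
scene pegs(station deg) [(0.9, 52, 60.6), (60.0, 49, 60.6), (119.6, 49, 60.2), (174.3, 53, 60.6), (219.5, 58, 55.2), (239.9, 48, 59.6), (300.5, 47, 59.1)]
scene caps [(30.5, 239, 'z80', 119.4), (90.1, 219, 'z80', 113.5), (150.0, 198, 'z80', 113.4), (213.0, 103, 'z80', 114.1), (332.7, 71, 'z80', 113.1)]
side pegs(station deg) [(1.1, 54, 59.1), (61.7, 62, 60.4), (120.3, 68, 61.9), (178.2, 61, 61.1), (199.0, 17, 68.2), (299.9, 54, 58.2)]
side caps [(30.3, 233, 'z80', 119.9), (90.2, 258, 'z80', 113.9), (150.2, 271, 'z80', 113.9), (209.5, 227, 'z80', 114.1)]
clock: 6.52
position: [455.1, 60.2, 166.3]
ee_rot: [0.799, 0.601, -0.002, 0.001]
contact_force: [1.7, -10.1, -0.0]
gripper_width: -0.1
clk 6.52 head 73.85 turned 32.05  t -20.4 r 58.9 z 166.3 Ftool [-9.2  4.4  0.1]
clock: 6.77
position: [455.3, 65.3, 166.3]
ee_rot: [0.82, 0.573, -0.001, 0.0]
contact_force: [0.6, -3.8, 0.5]
gripper_width: -0.1
clk 6.77 head 69.88 turned 36.02  t -19.6 r 58.8 z 166.3 Ftool [-3.4  1.9 -0.5]
```

```bash
python3 -m jog '[{"hand":0,"dx":1.03,"dy":-0.32,"dz":0,"rx":0,"ry":0,"rz":0.01745},{"hand":0,"dx":0,"dy":0,"dz":0,"rx":0,"ry":0,"rz":0},{"hand":0,"dx":0,"dy":0,"dz":0,"rx":0,"ry":0,"rz":0},{"hand":0,"dx":0,"dy":0,"dz":0,"rx":0,"ry":0,"rz":0},{"hand":0,"dx":0,"dy":0,"dz":0,"rx":0,"ry":0,"rz":0}]'; python3 w.py
python3 -m jog '[{"hand":0,"dx":0,"dy":0,"dz":0,"rx":0,"ry":0,"rz":0},{"hand":0,"dx":0,"dy":0,"dz":0,"rx":0,"ry":0,"rz":0},{"hand":0,"dx":0,"dy":0,"dz":0,"rx":0,"ry":0,"rz":0}]'; python3 ang.py c3
```

```text
clock: 7.18
position: [455.7, 67.5, 166.3]
ee_rot: [0.824, 0.566, 0.0, -0.0]
contact_force: [-0.1, 0.5, 1.4]
gripper_width: -0.0
clk 7.18 head 68.95 turned 36.95  t -18.5 r 58.9 z 166.3 Ftool [ 0.5 -0.3 -1.4]
clock: 7.43
position: [455.6, 67.2, 166.3]
ee_rot: [0.824, 0.566, 0.0, -0.0]
contact_force: [0.1, 0.3, -0.2]
gripper_width: 0.2
scene pegs(station deg) [(52.3, 54, 61.0), (63.9, 45, 54.1), (111.5, 49, 60.7), (172.3, 50, 60.1), (231.9, 48, 58.8), (292.9, 50, 59.1), (353.3, 47, 60.8)]
scene caps [(21.8, 233, 'z80', 119.6), (82.5, 222, 'z80', 113.5), (142.1, 201, 'z80', 113.8), (205.7, 60, 'z80', 113.6), (259.6, 89, 'z80', 113.7)]
side pegs(station deg) [(53.7, 65, 60.1), (112.6, 59, 61.7), (170.8, 60, 60.9), (353.1, 55, 58.6)]
side caps [(22.4, 226, 'z80', 119.7), (82.5, 247, 'z80', 113.7), (142.6, 277, 'z80', 113.9), (202.1, 235, 'z80', 114.2), (258.6, 93, 'z80', 113.9), (320.6, 64, 'z80', 114.6)]
```

The turret is sitting at the crest, about 37.7°. I'll nudge it 1° and wait.

```bash
python3 -m jog '[{"hand":0,"dx":1.03,"dy":-0.32,"dz":0,"rx":0,"ry":0,"rz":0.01745},{"hand":0,"dx":0,"dy":0,"dz":0,"rx":0,"ry":0,"rz":0},{"hand":0,"dx":0,"dy":0,"dz":0,"rx":0,"ry":0,"rz":0},{"hand":0,"dx":0,"dy":0,"dz":0,"rx":0,"ry":0,"rz":0},{"hand":0,"dx":0,"dy":0,"dz":0,"rx":0,"ry":0,"rz":0}]'; python3 w.py
python3 -m jog '[{"hand":0,"dx":0,"dy":0,"dz":0,"rx":0,"ry":0,"rz":0},{"hand":0,"dx":0,"dy":0,"dz":0,"rx":0,"ry":0,"rz":0},{"hand":0,"dx":0,"dy":0,"dz":0,"rx":0,"ry":0,"rz":0}]'; python3 ang.py c3b
```

```text
clock: 7.95
position: [455.7, 68.2, 166.3]
ee_rot: [0.829, 0.559, 0.0, -0.0]
contact_force: [-0.8, -0.6, 0.0]
gripper_width: 0.1
clk 7.95 head 67.92 turned 37.98  t -18.8 r 58.9 z 166.3 Ftool [-0.8 -0.5 -0. ]
clock: 8.2
position: [455.7, 68.2, 166.3]
ee_rot: [0.829, 0.559, 0.0, -0.0]
contact_force: [-0.5, 0.4, 0.4]
gripper_width: -0.2
scene pegs(station deg) [(45.4, 53, 60.8), (104.1, 50, 60.6), (141.1, 92, 57.6), (224.6, 42, 59.2), (285.7, 44, 59.0), (345.9, 48, 60.1)]
scene caps [(15.0, 228, 'z80', 119.3), (74.8, 227, 'z80', 113.7), (134.8, 206, 'z80', 113.5), (191.6, 61, 'z80', 113.5), (253.4, 125, 'z80', 113.1)]
side pegs(station deg) [(46.9, 62, 60.0), (105.5, 64, 61.6), (163.7, 65, 61.4), (345.2, 57, 58.3)]
side caps [(14.9, 214, 'z80', 119.7), (75.3, 248, 'z80', 114.0), (135.2, 268, 'z80', 113.9), (194.8, 236, 'z80', 114.1), (253.5, 161, 'z80', 113.9), (314.1, 73, 'z80', 114.2)]
```

Third click done, with the cap at 15°. The last one goes to about 53° at the finger, then I wait.

```bash
python3 -m jog '[{"hand":0,"dx":2.05,"dy":-0.63,"dz":0,"rx":0,"ry":0,"rz":0.0349},{"hand":0,"dx":2.05,"dy":-0.63,"dz":0,"rx":0,"ry":0,"rz":0.0349},{"hand":0,"dx":2.05,"dy":-0.63,"dz":0,"rx":0,"ry":0,"rz":0.0349},{"hand":0,"dx":2.05,"dy":-0.63,"dz":0,"rx":0,"ry":0,"rz":0.0349},{"hand":0,"dx":2.05,"dy":-0.63,"dz":0,"rx":0,"ry":0,"rz":0.0349}]'; python3 w.py
python3 -m jog '[{"hand":0,"dx":2.05,"dy":-0.63,"dz":0,"rx":0,"ry":0,"rz":0.0349},{"hand":0,"dx":1.03,"dy":-0.32,"dz":0,"rx":0,"ry":0,"rz":0.01745},{"hand":0,"dx":0,"dy":0,"dz":0,"rx":0,"ry":0,"rz":0},{"hand":0,"dx":0,"dy":0,"dz":0,"rx":0,"ry":0,"rz":0},{"hand":0,"dx":0,"dy":0,"dz":0,"rx":0,"ry":0,"rz":0}]'; python3 w.py
python3 -m jog '[{"hand":0,"dx":1.03,"dy":-0.32,"dz":0,"rx":0,"ry":0,"rz":0.01745},{"hand":0,"dx":0,"dy":0,"dz":0,"rx":0,"ry":0,"rz":0},{"hand":0,"dx":0,"dy":0,"dz":0,"rx":0,"ry":0,"rz":0},{"hand":0,"dx":0,"dy":0,"dz":0,"rx":0,"ry":0,"rz":0}]'; python3 w.py; python3 ang.py c4
```

```text
clock: 8.72
position: [456.2, 76.7, 166.3]
ee_rot: [0.875, 0.484, -0.003, 0.001]
contact_force: [0.3, -9.4, 3.2]
gripper_width: 0.3
clk 8.72 head 57.84 turned 48.06  t -21.3 r 58.8 z 166.3 Ftool [-7.8  5.2 -3.2]
clock: 9.13
position: [458.0, 81.5, 166.3]
ee_rot: [0.887, 0.461, -0.0, 0.0]
contact_force: [-0.7, -2.3, 1.3]
gripper_width: 0.3
clk 9.13 head 54.93 turned 50.97  t -19.4 r 58.9 z 166.3 Ftool [-2.3  0.7 -1.3]
clock: 9.47
position: [458.9, 83.6, 166.4]
ee_rot: [0.891, 0.454, 0.001, -0.0]
contact_force: [0.5, -0.1, 0.0]
gripper_width: 0.4
clk 9.47 head 53.95 turned 51.95  t -18.1 r 59.0 z 166.4 Ftool [ 0.3  0.5 -0. ]
scene pegs(station deg) [(37.3, 48, 60.6), (96.1, 49, 60.8), (163.9, 83, 57.3), (216.4, 45, 59.1), (277.3, 46, 59.1), (338.0, 42, 59.5)]
scene caps [(7.2, 214, 'z80', 119.3), (67.1, 226, 'z80', 113.5), (127.2, 205, 'z80', 114.0), (184.9, 111, 'z80', 113.7), (246.1, 157, 'z80', 113.6)]
side pegs(station deg) [(37.9, 64, 59.5), (97.7, 67, 61.3), (155.5, 60, 61.5), (168.4, 12, 69.3), (337.5, 46, 58.4)]
side caps [(6.9, 187, 'z80', 119.8), (67.2, 238, 'z80', 114.0), (127.0, 270, 'z80', 113.9), (186.5, 248, 'z80', 113.8), (246.9, 200, 'z80', 113.9)]
```

```bash
python3 -m jog '[{"hand":0,"dx":1.03,"dy":-0.32,"dz":0,"rx":0,"ry":0,"rz":0.01745},{"hand":0,"dx":0,"dy":0,"dz":0,"rx":0,"ry":0,"rz":0},{"hand":0,"dx":0,"dy":0,"dz":0,"rx":0,"ry":0,"rz":0},{"hand":0,"dx":0,"dy":0,"dz":0,"rx":0,"ry":0,"rz":0},{"hand":0,"dx":0,"dy":0,"dz":0,"rx":0,"ry":0,"rz":0}]'; python3 w.py
python3 -m jog '[{"hand":0,"dx":0,"dy":0,"dz":0,"rx":0,"ry":0,"rz":0},{"hand":0,"dx":0,"dy":0,"dz":0,"rx":0,"ry":0,"rz":0},{"hand":0,"dx":0,"dy":0,"dz":0,"rx":0,"ry":0,"rz":0},{"hand":0,"dx":0,"dy":0,"dz":0,"rx":0,"ry":0,"rz":0}]'; python3 w.py; python3 ang.py c4b
```

```text
clock: 9.98
position: [458.9, 83.9, 166.3]
ee_rot: [0.895, 0.446, 0.0, -0.0]
contact_force: [0.1, 1.0, 0.8]
gripper_width: 0.1
clk 9.98 head 52.93 turned 52.97  t -18.9 r 58.9 z 166.3 Ftool [ 0.9 -0.6 -0.8]
clock: 10.32
position: [458.9, 83.9, 166.3]
ee_rot: [0.895, 0.446, 0.0, -0.0]
contact_force: [-1.0, 0.3, 0.4]
gripper_width: -0.2
clk 10.32 head 52.92 turned 52.98  t -18.9 r 58.9 z 166.3 Ftool [-0.4 -0.9 -0.4]
scene pegs(station deg) [(30.3, 50, 60.8), (89.3, 49, 61.2), (159.6, 83, 57.7), (209.7, 44, 59.4), (270.2, 46, 59.0), (331.3, 41, 59.0)]
scene caps [(0.1, 174, 'z80', 118.8), (59.9, 228, 'z80', 113.8), (120.6, 205, 'z80', 113.7), (179.2, 149, 'z80', 113.7), (239.5, 168, 'z80', 113.4)]
side pegs(station deg) [(31.5, 59, 59.7), (91.0, 66, 61.2), (149.5, 70, 61.7), (209.1, 14, 63.9), (332.3, 13, 58.0)]
side caps [(2.3, 148, 'z80', 119.3), (60.4, 238, 'z80', 113.7), (120.3, 272, 'z80', 113.9), (179.6, 255, 'z80', 114.0), (239.9, 206, 'z80', 114.1)]
```

The proud cap has clicked in at station 0° under the ram. I'll raise straight up and move over the knob.

```bash
python3 -m jog '[{"hand":0,"dx":0,"dy":0,"dz":-10,"rx":0,"ry":0,"rz":0},{"hand":0,"dx":0,"dy":0,"dz":-25,"rx":0,"ry":0,"rz":0},{"hand":0,"dx":0,"dy":0,"dz":-35,"rx":0,"ry":0,"rz":0},{"hand":0,"dx":0,"dy":0,"dz":-35,"rx":0,"ry":0,"rz":0},{"hand":0,"dx":0,"dy":0,"dz":-15,"rx":0,"ry":0,"rz":0}]'
python3 - <<'E'
from h import *
goto([609.2,40.5,280])
E
```

```text
clock: 10.83
position: [460.7, 84.3, 291.3]
ee_rot: [0.895, 0.446, 0.004, 0.001]
contact_force: [0.6, 0.3, 0.2]
gripper_width: 0.0
clk 10.8333 pos [460.7  84.3 291.3] xhead 52.97 tilt 0.46 F [0.6 0.3 0.2] w 0.0
d tool [ 54.4 144.8  12.3]
```

```bash
python3 -m jog '[{"hand":0,"dx":8,"dy":21,"dz":0,"rx":0,"ry":0,"rz":0},{"hand":0,"dx":13,"dy":35,"dz":0,"rx":0,"ry":0,"rz":0},{"hand":0,"dx":13,"dy":35,"dz":0,"rx":0,"ry":0,"rz":0},{"hand":0,"dx":13,"dy":35,"dz":0,"rx":0,"ry":0,"rz":0},{"hand":0,"dx":7,"dy":18,"dz":0,"rx":0,"ry":0,"rz":0}]'
python3 -m jog '[{"hand":0,"dx":0,"dy":0,"dz":0,"rx":0,"ry":0,"rz":0},{"hand":0,"dx":0,"dy":0,"dz":0,"rx":0,"ry":0,"rz":0}]'
python3 - <<'E'
from h import *
goto([609.2,40.5,262])
E
python3 ang.py k1
python3 - <<'E'
import cv2
a=cv2.imread('pics/sidek1.png')[120:320,180:380];cv2.imwrite('pics/sk1c.png',cv2.resize(a,None,fx=2.8,fy=2.8,interpolation=cv2.INTER_CUBIC))
a=cv2.imread('pics/scenek1.png')[180:380,230:430];cv2.imwrite('pics/ck1c.png',cv2.resize(a,None,fx=2.8,fy=2.8,interpolation=cv2.INTER_CUBIC))
E
```

```text
clock: 11.25
position: [609.2, 39.0, 285.2]
ee_rot: [0.896, 0.445, -0.0, 0.0]
contact_force: [0.4, 0.8, -0.4]
gripper_width: 0.1
clock: 11.42
position: [606.7, 39.7, 284.9]
ee_rot: [0.896, 0.445, -0.001, -0.0]
contact_force: [-0.0, 0.5, 0.5]
gripper_width: -0.2
clk 11.4167 pos [606.7  39.7 284.9] xhead 52.84 tilt 0.14 F [-0.   0.5  0.5] w -0.2
d tool [ 2.1  1.6 22.9]
scene pegs(station deg) [(30.1, 48, 60.8), (89.6, 50, 60.8), (149.2, 48, 59.9), (209.7, 44, 59.0), (270.1, 47, 59.4), (331.0, 40, 59.0)]
scene caps [(0.4, 174, 'z80', 119.1), (60.1, 228, 'z80', 113.7), (120.1, 209, 'z80', 113.7), (179.2, 146, 'z80', 113.9), (239.9, 173, 'z80', 113.3)]
side pegs(station deg) [(31.4, 59, 59.8), (91.0, 69, 61.2), (149.4, 74, 61.6), (208.7, 66, 60.5), (269.0, 58, 58.8), (329.9, 58, 58.4)]
side caps [(2.1, 149, 'z80', 119.4), (60.0, 238, 'z80', 113.9), (120.3, 273, 'z80', 114.0), (179.6, 254, 'z80', 114.0), (240.1, 205, 'z80', 114.0)]
```

View pics/sk1c.png

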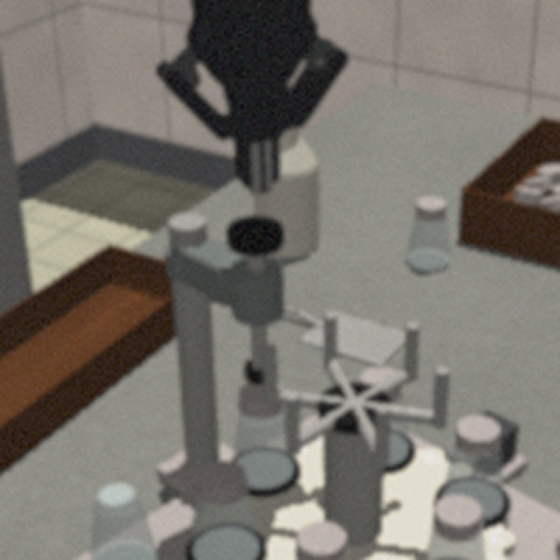

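View pics/ck1c.png

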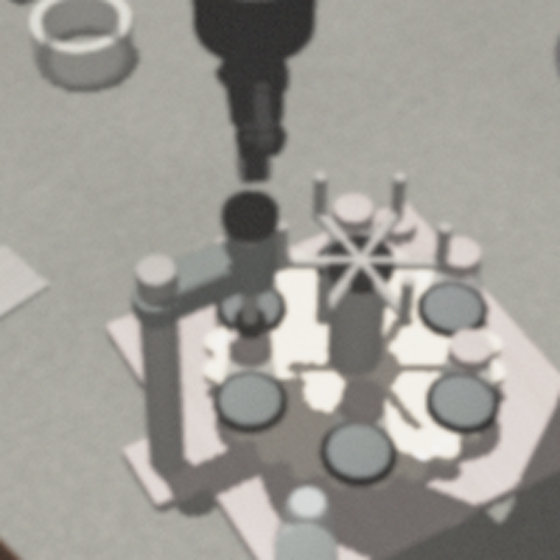

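The fingers are centred above the knob and the pegs read 30 + 60k, so the click holds. I'll come down near the knob, then press slowly.

```bash
python3 -m jog '[{"hand":0,"dx":2,"dy":1.6,"dz":8,"rx":0,"ry":0,"rz":0},{"hand":0,"dx":0,"dy":0,"dz":8,"rx":0,"ry":0,"rz":0},{"hand":0,"dx":0,"dy":0,"dz":6,"rx":0,"ry":0,"rz":0},{"hand":0,"dx":0,"dy":0,"dz":2,"rx":0,"ry":0,"rz":0},{"hand":0,"dx":0,"dy":0,"dz":0,"rx":0,"ry":0,"rz":0}]'
python3 -m jog '[{"hand":0,"dx":0,"dy":0,"dz":2,"rx":0,"ry":0,"rz":0},{"hand":0,"dx":0,"dy":0,"dz":2,"rx":0,"ry":0,"rz":0},{"hand":0,"dx":0,"dy":0,"dz":2,"rx":0,"ry":0,"rz":0},{"hand":0,"dx":0,"dy":0,"dz":2,"rx":0,"ry":0,"rz":0}]'
python3 -m jog '[{"hand":0,"dx":0,"dy":0,"dz":2,"rx":0,"ry":0,"rz":0},{"hand":0,"dx":0,"dy":0,"dz":2,"rx":0,"ry":0,"rz":0},{"hand":0,"dx":0,"dy":0,"dz":1,"rx":0,"ry":0,"rz":0}]'
```

```text
clock: 11.93
position: [608.0, 40.9, 261.3]
ee_rot: [0.895, 0.446, -0.001, -0.0]
contact_force: [1.0, -0.2, 0.6]
gripper_width: 0.4
clock: 12.27
position: [608.9, 40.8, 254.6]
ee_rot: [0.895, 0.446, 0.0, 0.0]
contact_force: [-1.4, 0.7, 2.3]
gripper_width: 0.3
clock: 12.52
position: [608.9, 40.8, 249.4]
ee_rot: [0.895, 0.446, 0.0, 0.0]
contact_force: [0.4, 1.1, 2.0]
gripper_width: 0.0
```

```bash
python3 -m jog '[{"hand":0,"dx":0,"dy":0,"dz":1.5,"rx":0,"ry":0,"rz":0},{"hand":0,"dx":0,"dy":0,"dz":1.5,"rx":0,"ry":0,"rz":0},{"hand":0,"dx":0,"dy":0,"dz":1,"rx":0,"ry":0,"rz":0}]'
python3 -m jog '[{"hand":0,"dx":0,"dy":0,"dz":1,"rx":0,"ry":0,"rz":0},{"hand":0,"dx":0,"dy":0,"dz":1,"rx":0,"ry":0,"rz":0},{"hand":0,"dx":0,"dy":0,"dz":1,"rx":0,"ry":0,"rz":0}]'
python3 -m jog '[{"hand":0,"dx":0,"dy":0,"dz":1,"rx":0,"ry":0,"rz":0},{"hand":0,"dx":0,"dy":0,"dz":0,"rx":0,"ry":0,"rz":0}]'
python3 -m jog '[{"hand":0,"dx":0,"dy":0,"dz":1,"rx":0,"ry":0,"rz":0},{"hand":0,"dx":0,"dy":0,"dz":0,"rx":0,"ry":0,"rz":0}]'
```

```text
clock: 12.77
position: [608.9, 40.8, 245.3]
ee_rot: [0.895, 0.446, 0.0, 0.0]
contact_force: [-0.9, 0.8, 3.2]
gripper_width: -0.1
clock: 13.02
position: [609.0, 40.8, 243.0]
ee_rot: [0.895, 0.446, 0.0, 0.0]
contact_force: [-2.8, 0.9, 8.4]
gripper_width: -0.0
clock: 13.18
position: [609.0, 40.8, 242.9]
ee_rot: [0.895, 0.446, 0.001, 0.0]
contact_force: [-2.3, -0.3, 7.6]
gripper_width: 0.2
clock: 13.35
position: [609.0, 40.8, 242.2]
ee_rot: [0.895, 0.446, 0.001, 0.0]
contact_force: [-2.7, 1.7, 8.3]
gripper_width: -0.1
```

```bash
python3 -m jog '[{"hand":0,"dx":0,"dy":0,"dz":1,"rx":0,"ry":0,"rz":0},{"hand":0,"dx":0,"dy":0,"dz":0,"rx":0,"ry":0,"rz":0}]'
python3 -m jog '[{"hand":0,"dx":0,"dy":0,"dz":1,"rx":0,"ry":0,"rz":0},{"hand":0,"dx":0,"dy":0,"dz":0,"rx":0,"ry":0,"rz":0}]'
python3 -m jog '[{"hand":0,"dx":0,"dy":0,"dz":1,"rx":0,"ry":0,"rz":0},{"hand":0,"dx":0,"dy":0,"dz":0,"rx":0,"ry":0,"rz":0}]'
python3 -m jog '[{"hand":0,"dx":0,"dy":0,"dz":1,"rx":0,"ry":0,"rz":0},{"hand":0,"dx":0,"dy":0,"dz":0,"rx":0,"ry":0,"rz":0}]'
```

```text
clock: 13.52
position: [609.0, 40.8, 241.4]
ee_rot: [0.895, 0.446, 0.001, 0.001]
contact_force: [-3.7, 1.4, 8.8]
gripper_width: -0.1
clock: 13.68
position: [609.0, 40.8, 240.4]
ee_rot: [0.895, 0.446, 0.001, 0.001]
contact_force: [-2.9, 1.0, 9.3]
gripper_width: -0.1
clock: 13.85
position: [609.0, 40.8, 239.5]
ee_rot: [0.895, 0.446, 0.001, 0.001]
contact_force: [-4.2, 0.8, 8.7]
gripper_width: -0.0
clock: 14.02
position: [609.0, 40.8, 238.5]
ee_rot: [0.895, 0.446, 0.001, 0.001]
contact_force: [-2.8, 0.9, 8.0]
gripper_width: -0.0
```

```bash
python3 -m jog '[{"hand":0,"dx":0,"dy":0,"dz":1,"rx":0,"ry":0,"rz":0},{"hand":0,"dx":0,"dy":0,"dz":0,"rx":0,"ry":0,"rz":0}]'
python3 -m jog '[{"hand":0,"dx":0,"dy":0,"dz":0.7,"rx":0,"ry":0,"rz":0},{"hand":0,"dx":0,"dy":0,"dz":0,"rx":0,"ry":0,"rz":0}]'
python3 -m jog '[{"hand":0,"dx":0,"dy":0,"dz":0.7,"rx":0,"ry":0,"rz":0},{"hand":0,"dx":0,"dy":0,"dz":0,"rx":0,"ry":0,"rz":0}]'
```

```text
clock: 14.18
position: [609.0, 40.8, 237.5]
ee_rot: [0.895, 0.446, 0.001, 0.001]
contact_force: [-3.2, 1.2, 8.4]
gripper_width: -0.2
clock: 14.35
position: [609.0, 40.8, 237.1]
ee_rot: [0.895, 0.446, 0.001, 0.001]
contact_force: [-3.8, 1.1, 9.8]
gripper_width: 0.0
clock: 14.52
position: [609.1, 40.8, 237.0]
ee_rot: [0.895, 0.446, 0.001, 0.001]
contact_force: [-4.2, 1.6, 11.2]
gripper_width: 0.2
```

The cap is home and resistance now rises at about 2 N per mm commanded. I'll build up to about 20 N.

```bash
python3 -m jog '[{"hand":0,"dx":0,"dy":0,"dz":1,"rx":0,"ry":0,"rz":0},{"hand":0,"dx":0,"dy":0,"dz":0,"rx":0,"ry":0,"rz":0}]'
python3 -m jog '[{"hand":0,"dx":0,"dy":0,"dz":1,"rx":0,"ry":0,"rz":0},{"hand":0,"dx":0,"dy":0,"dz":0,"rx":0,"ry":0,"rz":0}]'
python3 -m jog '[{"hand":0,"dx":0,"dy":0,"dz":1,"rx":0,"ry":0,"rz":0},{"hand":0,"dx":0,"dy":0,"dz":0,"rx":0,"ry":0,"rz":0}]'
```

```text
clock: 14.68
position: [609.1, 40.8, 237.0]
ee_rot: [0.895, 0.446, 0.002, 0.001]
contact_force: [-4.8, 1.9, 15.5]
gripper_width: -0.1
clock: 14.85
position: [609.2, 40.8, 237.0]
ee_rot: [0.895, 0.446, 0.002, 0.001]
contact_force: [-7.1, 0.9, 18.5]
gripper_width: -0.1
clock: 15.02
position: [609.2, 40.8, 236.9]
ee_rot: [0.895, 0.446, 0.002, 0.001]
contact_force: [-8.5, 2.7, 21.4]
gripper_width: 0.1
```

```bash
python3 -m jog '[{"hand":0,"dx":0,"dy":0,"dz":-0.3,"rx":0,"ry":0,"rz":0},{"hand":0,"dx":0,"dy":0,"dz":0,"rx":0,"ry":0,"rz":0},{"hand":0,"dx":0,"dy":0,"dz":0,"rx":0,"ry":0,"rz":0}]'
python3 -m jog '[{"hand":0,"dx":0,"dy":0,"dz":0,"rx":0,"ry":0,"rz":0},{"hand":0,"dx":0,"dy":0,"dz":0,"rx":0,"ry":0,"rz":0},{"hand":0,"dx":0,"dy":0,"dz":0,"rx":0,"ry":0,"rz":0}]'
python3 -m jog '[{"hand":0,"dx":0,"dy":0,"dz":0,"rx":0,"ry":0,"rz":0},{"hand":0,"dx":0,"dy":0,"dz":0,"rx":0,"ry":0,"rz":0},{"hand":0,"dx":0,"dy":0,"dz":0,"rx":0,"ry":0,"rz":0}]'
python3 -m jog '[{"hand":0,"dx":0,"dy":0,"dz":0,"rx":0,"ry":0,"rz":0},{"hand":0,"dx":0,"dy":0,"dz":0,"rx":0,"ry":0,"rz":0},{"hand":0,"dx":0,"dy":0,"dz":0,"rx":0,"ry":0,"rz":0},{"hand":0,"dx":0,"dy":0,"dz":0,"rx":0,"ry":0,"rz":0}]'
```

```text
clock: 15.27
position: [609.2, 40.8, 236.9]
ee_rot: [0.895, 0.446, 0.002, 0.001]
contact_force: [-7.8, 2.6, 20.5]
gripper_width: 0.2
clock: 15.52
position: [609.2, 40.8, 236.9]
ee_rot: [0.895, 0.446, 0.002, 0.001]
contact_force: [-8.3, 2.8, 20.9]
gripper_width: 0.1
clock: 15.77
position: [609.2, 40.8, 236.9]
ee_rot: [0.895, 0.446, 0.002, 0.001]
contact_force: [-7.4, 2.4, 20.3]
gripper_width: -0.2
clock: 16.1
position: [609.2, 40.8, 236.9]
ee_rot: [0.895, 0.446, 0.002, 0.001]
contact_force: [-9.0, 2.3, 20.4]
gripper_width: -0.2
```

It was held at 20.3 to 21 N for just over a second. Releasing now.

```bash
python3 -m jog '[{"hand":0,"dx":0,"dy":0,"dz":-4,"rx":0,"ry":0,"rz":0},{"hand":0,"dx":0,"dy":0,"dz":-5,"rx":0,"ry":0,"rz":0},{"hand":0,"dx":0,"dy":0,"dz":-6,"rx":0,"ry":0,"rz":0},{"hand":0,"dx":0,"dy":0,"dz":-8,"rx":0,"ry":0,"rz":0},{"hand":0,"dx":0,"dy":0,"dz":-10,"rx":0,"ry":0,"rz":0}]'
python3 -m jog '[{"hand":0,"dx":0,"dy":0,"dz":-15,"rx":0,"ry":0,"rz":0},{"hand":0,"dx":0,"dy":0,"dz":-25,"rx":0,"ry":0,"rz":0},{"hand":0,"dx":0,"dy":0,"dz":-15,"rx":0,"ry":0,"rz":0},{"hand":0,"dx":0,"dy":0,"dz":0,"rx":0,"ry":0,"rz":0},{"hand":0,"dx":0,"dy":0,"dz":0,"rx":0,"ry":0,"rz":0}]'
python3 ang.py f1
python3 - <<'E'
from h import *
for n in ['scene','side']:
    d=np.load(f'pics/{n}f1.npz');X=cloud(d)
    m=(np.hypot(X[...,0]-609,X[...,1]-40.7)<19)&(X[...,2]>225)&(X[...,2]<265)&(d['depth']>0);print(n,'knob z med',np.percentile(X[m][:,2],[50,90]).round(1))
    m=(np.hypot(X[...,0]-609,X[...,1]-40.7)<18)&(X[...,2]>95)&(X[...,2]<130);print('cap z',np.percentile(X[m][:,2],[50,80,95]).round(1))
a=cv2.imread('pics/scenef1.png')
cv2.imwrite('pics/f1.png',np.hstack([cv2.resize(cv2.imread('pics/scenef1.png'),(400,300)),cv2.resize(cv2.imread('pics/sidef1.png'),(400,300))]))
E
```

```text
clock: 16.52
position: [608.4, 40.7, 263.7]
ee_rot: [0.895, 0.446, -0.001, -0.0]
contact_force: [0.2, -0.1, -0.3]
gripper_width: -0.4
clock: 16.93
position: [608.8, 40.9, 319.6]
ee_rot: [0.895, 0.445, 0.0, -0.0]
contact_force: [-0.7, 0.5, -0.7]
gripper_width: 0.2
scene pegs(station deg) [(30.1, 50, 60.7), (89.7, 48, 60.4), (149.0, 46, 59.9), (209.5, 44, 58.8), (270.0, 46, 59.6), (331.4, 40, 59.0)]
scene caps [(60.1, 226, 'z80', 113.8), (120.3, 210, 'z80', 113.5), (179.2, 142, 'z80', 113.9), (239.8, 171, 'z80', 113.4), (359.9, 177, 'z80', 113.3)]
side pegs(station deg) [(31.6, 58, 59.7), (91.2, 69, 61.2), (149.6, 72, 61.7), (208.7, 66, 60.3), (269.0, 56, 58.7), (330.0, 58, 58.3)]
side caps [(0.2, 156, 'z80', 113.6), (60.3, 239, 'z80', 113.8), (120.6, 271, 'z80', 114.1), (180.2, 251, 'z80', 114.0), (239.7, 203, 'z80', 114.0)]
scene knob z med [255.5 257.6]
cap z [110.7 113.1 114.6]
side knob z med [254.9 257.7]
cap z [109.5 113.5 114.7]
```

View pics/f1.png

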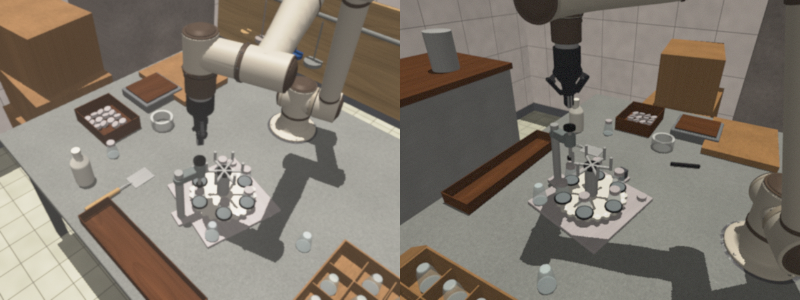

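The final views show the cap under the ram at the same height as the others, about 113.4 mm. The knob is back at about 256 mm, the turret is still in its click, the bystanders are in place, and the gripper is clear at z = 320. Handing in.

```bash
python3 -c "
from bench import arm
print(arm.job_done())"
```

```text
the job is handed in; nothing more can be done
None
```

The job is done and handed in at about 17 s on the robot's clock, well inside the 72 s limit. No verdict was reported.

- **Turning:** The proud cap started at station angle 60°, which is four clicks from the ram. I pushed one peg clockwise with the closed fingers, click by click, at up to about 10 N. The camera check after each click read 15, 30, 45 and then 60° turned. The jar ended at 0°, under the ram, without running past it.
- **Pressing:** I pressed the knob straight down. The cap slid at about 8–9 N and came home with the knob lowered about 19 mm. I then held 20–21 N vertically for just over a second. The peak I read was 21.4 N. While pressing there was also a sideways force of about 8 N on the knob, which I did not correct.
- **Last checks:**
  - The pressed cap is level with the other five, at about 113.4 mm (it was 119.5 mm).
  - The knob is back up at about 256 mm and the turret is still in its click.
  - The gripper is 64 mm clear above the knob.
  - The bystanders look unmoved. I judged that from the pictures and did not measure them.

None of the checks failed or disagreed beyond the roughly 2 mm camera error. In clicks 3 and 4 the turret paused at the crest until I nudged it 1° further.

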